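# Scoop the big beads into the tin

## Robot

A 6-joint arm with a two-finger parallel gripper is mounted at the origin on a cart in front of the work surface, level with it; the furniture and walls round the work are solid. World frame = base frame: x ahead of the robot, y to its left, z up, the work surface at z = 0. Lengths are in mm, angles in rad, forces in N, time in s.
With the tool pointing down it reaches from about 275 to 750 mm from the base axis. Payload 10.2 kg.
Tool frame: the origin (TCP) lies midway between the tips of the shut fingers; the grasp point (between the pads) lies 19 mm behind it; z points along the fingers, y is the line along which they close (so a half turn about z gives the same grasp; the last joint's range is limited). The gripper opens to 85 mm and grips with 20 to 120 N. Pads are 22 mm wide; open, the fingers measure 114 mm over their backs; the gripper's body (76 mm by 85 mm) begins 54 mm behind the grasp point. The pads swing forward as they close: fully open they stand 13 mm farther back than shut.
Start: joints at [1.026, 0.313, 1.498, -0, 1.331, -0.223], TCP at [166.057, 498.052, 231.294] pointing down, gripper open.
Joint ranges: [-2.94, 2.94], [-0.97, 2.17], [0.19, 2.56], [-1.23, 4.37], [0.02, 3.11], [-2.88, 2.88]. Speed limits (rad/s): [2.39, 2.39, 3.01, 3.14, 3.14, 3.14].

## Interface

Orientations are given as a unit quaternion [w, x, y, z].
In Python, from rig import ctrl, capture, camera_info gives the robot as it stands.
- The arm moves only by the tool apply_moves, never from a script. Its argument "targets" is a list of rows, each a list of 3 entries, a list of its own where there are three numbers: the finger opening in mm, from 0 to 85.4, then the shift along the world's x, y, z in mm, then the turn, a rotation vector about the world's x, y, z in degrees. In form: [[grip, [dx, dy, dz], [rx, ry, rz]], ...]. A call has 1 to 20 rows; each row is the pose to reach, as a shift and turn from the pose commanded when the call began; what a row does not reach only later rows make up. A row lasts 1/10 s, in which the tool goes at most 50 mm and 8.59 degrees, less where a joint would pass 70% of its speed; a pose out of reach is approached as far as the arm can. A call with a gripper value outside its range is refused whole. The fingers move at their own pace and stop on an object; "squeeze" is the grip in N (left out, the last holds). Time passes only in rows, so rows that repeat a pose let the fingers close. It gives the time, the measured TCP pose, the force, the opening and the grip force at its end, in the units of the state.
- ctrl.sense(): the state, without advancing time (a new reading comes with each control period).
- capture(name): name is "scene" or "top" or "wrist"; returns (picture, depth): 384x512x3 uint8, blue, green, red; 384x512 float32, mm along the optical axis (not along the pixel's ray), 0 where there is no reading.
- camera_info(name): a dict with "vfov" (degrees; the focal length in pixels is half the picture's height over the tangent of half this angle, whatever the lens; pixels are square), "cx", "cy" (the principal point, pixels), "extrinsics" (4x4, takes a point from camera to world coordinates). Camera axes: x right, y down, z forward; pixel columns grow to the right and rows downward; lengths in mm; the calibration is good to about 2 mm. A picture is of the moment at which its call begins: read the wrist's pose just before it. camera_info takes no time and is no camera call; for the wrist camera it gives the pose at the moment of the call.
- ctrl.finish_job(): hands the job in; it is judged then, once.
The state is a dict: "time_s": time; "joints": joint angles; "dq": joint speeds; "tau": joint torques, N m; "eef_pos": TCP position; "ee_rot": TCP orientation; "force": force on the tool from outside, world axes, zero at the start; "wrist_torque": the same for the moment, N m; "grip_width": opening from 0.0 (shut) to 1.0 (fully open); "grip_force": force on a finger pad.
Only numpy, scipy, OpenCV 4.12 (cv2) and the standard library are available. Lean on these libraries where they do the work, as an engineer would, in place of code of your own. Each camera call takes 0.05 s, during which the arm holds its last target. There are 200 camera calls.

## Task

Use the metal scoop to get all three big wooden beads out of the channel tray and tip them into the open tin; do not touch the beads with the gripper itself. Leave the tin standing upright about where it is, then set the scoop down on the bare table, resting flat on its pan, and let go. Leave the white spool, the thimble and the wax cake where they are.

Things in the scene. Friction and masses are not known exactly. Their poses are not given: they have to be found in the camera images.
- bead_tray: fixed pale wooden channel tray, 236 long (its x) x 96 wide (y) x 24 high. Origin under its middle, z up. Floor 4 thick, walls 5 thick; channel 86 wide inside. Flat floor from x = -113 to +98, then a ramp rises at 50 degrees to 24 high at the +x end, where the end board and the last 30 of the sides stand 44 high. Beads start between x = +7 and +69, within 18 of the long centre line
- tray_ramp (a point): foot of the tray's ramp, on the long centre line, at floor height (4 above the table)
- scoop: loose steel scoop with dark wooden handle, 110 g. Origin under mid-pan, x toward the lip, z up when flat. Flat pan 82 long x 66 wide (62 inside), floor 2 thick, open lip at x = +40; side walls 22 high (12 near the lip), rear wall 28 high at x = -41. Handle: upright block at x = -54, 26 long (x) x 15 thick (y), 23 to 89 above the underside, nothing of it lower; grasp it across its 15 mm
- scoop_grip (a point): point in the middle of the scoop's handle, at x = -54, y = 0, 66 above the underside in the scoop's frame; same axes as the scoop
- scoop_pan (a point): middle of the scoop's pan, 12 above its underside
- tin: loose open round aluminium tin, 92 across outside (86 inside), 60 high, walls and floor 3 thick, 250 g; origin under its middle, z up
- tin_mouth (a point): centre of the tin's mouth, at the rim, 60 above its underside
- bead_a_mid (a point): centre of a round dark wooden bead, 22 across, 20 between its flat bored ends, 12 g; its axes turn with it
- bead_b_mid (a point): centre of the second such bead
- bead_c_mid (a point): centre of the third such bead
- spool_white: bystander: white thread spool standing, 35 across, 58 high; origin under its middle
- thimble: bystander: steel thimble, 20 across, 22 high; origin under its middle
- wax_cake: bystander: round beeswax cake, 38 across, 13 high; origin under its middle
- bead_a: bead whose centre is point bead_a_mid; origin in the middle of one flat end
- bead_b: bead whose centre is point bead_b_mid; origin in the middle of one flat end
- bead_c: bead whose centre is point bead_c_mid; origin in the middle of one flat end
Not all that is in view belongs to the job. Leave any blue look-alike of the tin alone.

How it is judged (in metres and radians):
On the way, in this order (a step that is already met when the one before it is completed fails the run):
1. at least one bead rides in the scoop's pan, lifted clear of the tray (((distance between bead_a_mid and scoop_pan below 0.05 m and height (world z) of bead_a_mid above 0.055 m) or (distance between bead_b_mid and scoop_pan below 0.05 m and height (world z) of bead_b_mid above 0.055 m) or (distance between bead_c_mid and scoop_pan below 0.05 m and height (world z) of bead_c_mid above 0.055 m))), for 0.2 s.
2. all three beads are inside the tin (horizontal distance between each of bead_a_mid, bead_b_mid, bead_c_mid and tin_mouth below 0.043 m and height (world z) of each of bead_a_mid, bead_b_mid, bead_c_mid below 0.055 m), for 0.2 s.
At the end, for the whole second after the job is handed in: all three bead centres lie inside the tin (within 43 mm of its axis, below 55 mm height); the tin stands upright on the table (tilt under 0.08 rad) within 60 mm of where it was; the scoop rests flat on the table (tilt under 0.08 rad, underside within 4 mm of the table top), released and at rest (all of step 2 and angle between each of tin, scoop's own z axis and vertical below 0.08 rad and height (world z) of tin between -0.006 and 0.006 m and distance of tin from where it was at the start of the episode below 0.06 m and height (world z) of scoop between -0.006 and 0.004 m and linear speed of each of scoop, tin below 0.02 m/s); the robot touches nothing.
It fails at once if a bead is touched by the gripper's fingers (over 1 N) (contact force between the fingers and bead_a above 1 N or contact force between the fingers and bead_b above 1 N or contact force between the fingers and bead_c above 1 N).
It fails at once if the white spool, the thimble or the wax cake is moved by more than 30 mm (distance of any of spool_white, thimble, wax_cake from where it was at the start of the episode above 0.03 m).
It also fails if it takes over 72 s, if anything falls off the work surface, if the arm or the gripper's body presses on something with over 40 N, if the wrist force passes 120 N, or if a joint passes its speed limit or range.

## Working session

There is one attempt and no reset: what is moved stays moved. The work goes in short steps, Python scripts to look and compute and a tool call to move; the robot and the scene stay as the last step left them, time stands still between calls to the robot, and variables do not carry over. Pictures are saved under pics/ and viewed, at most 10 in all, crops included, and the job is handed in when it is done.

Besides the shell and the picture viewer there is one more tool, called after "Request:" as name([rows], argument=value, ...), one row to a line, values as JSON. apply_moves: Moves the arm, as the interface text tells. Its arguments: {"type":"object","properties":{"targets":{"type":"array","items":{"type":"array"}},"squeeze":{"type":"number"}},"required":["targets"]}

```bash
mkdir -p pics; cat > h.py <<'E'
import numpy as np, cv2
from rig import ctrl, capture, camera_info
def shot(n,f):
    ci=camera_info(n); im,d=capture(n); cv2.imwrite(f'pics/{f}.png',im); np.savez(f'{f}.npz',d=d,im=im,T=np.array(ci['extrinsics']),k=[ci['vfov'],ci['cx'],ci['cy']]); return im,d
def cloud(f):
    z=np.load(f'{f}.npz'); d=z['d']; F=d.shape[0]/2/np.tan(np.radians(z['k'][0]/2))
    v,u=np.mgrid[:d.shape[0],:d.shape[1]]
    P=np.stack([(u-z['k'][1])/F*d,(v-z['k'][2])/F*d,d,np.ones_like(d)],-1)@z['T'].T
    P=P[...,:3]; P[d==0]=np.nan; return P,z['im']
E
python3 - <<'E'
from h import *
a,_=shot('top','top0'); b,_=shot('scene','sc0')
cv2.imwrite('pics/t0.png',cv2.resize(a,(800,600),interpolation=cv2.INTER_CUBIC))
for n in('top','scene'):
    c=camera_info(n);print(n,c['vfov'],c['cx'],c['cy'],np.round(c['extrinsics'],3).tolist())
s=ctrl.sense();print(s['time_s'],s['eef_pos'],s['ee_rot'])
E
```

```text
top 42.85453899055262 254.53502046024886 189.156780866878 [[-0.011, -0.993, 0.114, 366.441], [-1.0, 0.011, -0.002, 45.022], [0.001, -0.114, -0.993, 1503.266], [0.0, 0.0, 0.0, 1.0]]
scene 48.08719930552824 257.0538057774662 197.94091020859378 [[-0.872, -0.25, 0.42, 19.712], [-0.488, 0.41, -0.771, 1028.552], [0.021, -0.877, -0.48, 663.869], [0.0, 0.0, 0.0, 1.0]]
0.1 [165.92482727 497.84903378 230.78769492] [-2.18860276e-04  1.60205037e-01  9.87083585e-01 -5.41877413e-04]
```

View pics/t0.png

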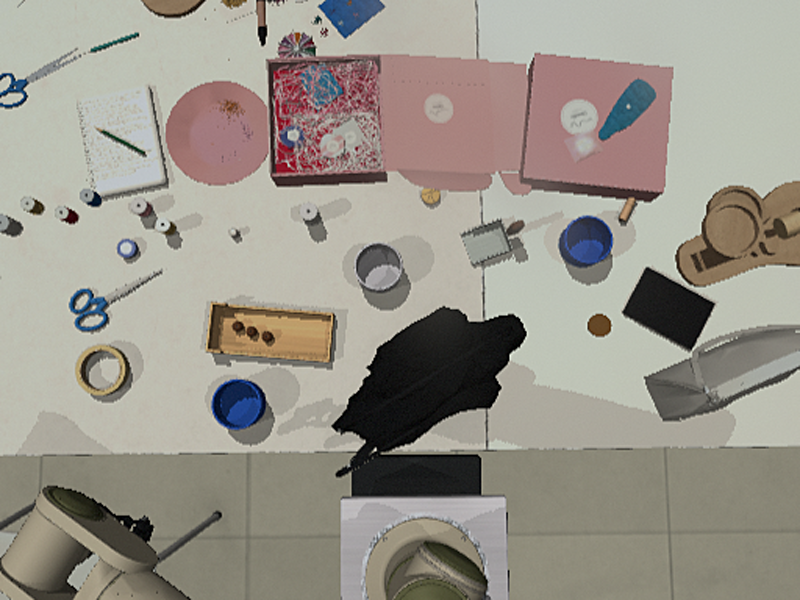

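View pics/sc0.png

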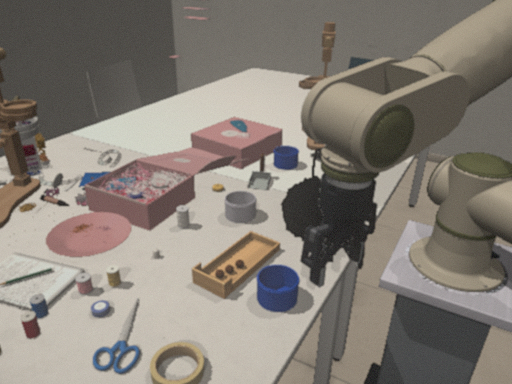

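The top view (800x600) shows the tray at (270,333) with its tall end on the left, beads at (238,328), (252,333) and (268,338), and the grey tin at (380,265). The scoop is at (490,243) with its handle at (515,228), the spool at (310,212), the thimble at (235,233) and the wax at (430,196). Next I'll measure heights and outlines.

```bash
python3 - <<'E'
from h import *
P,im=cloud('top0'); s=512/800
def reg(n,u0,v0,u1,v1,zl,zh,pr=True):
    Q=P[int(v0*s):int(v1*s),int(u0*s):int(u1*s)].reshape(-1,3); Q=Q[(Q[:,2]>zl)&(Q[:,2]<zh)]
    r=cv2.minAreaRect(Q[:,:2].astype(np.float32)); c,rad=cv2.minEnclosingCircle(Q[:,:2].astype(np.float32))
    print(n,len(Q),'mean',Q.mean(0).round(1),'rect',np.round(r[0],1),np.round(r[1],1),round(r[2],1),'circ',np.round(c,1),round(rad,1)); return Q
reg('table',150,250,200,300,-50,50)
reg('tin rim',345,230,415,300,50,75)
reg('tray top',200,295,345,370,15,60); reg('tray hi',200,295,345,370,34,60)
reg('scoop pan',455,210,530,275,8,36); reg('scoop handle',455,210,545,275,45,110)
reg('spool',295,195,330,245,45,75);reg('thimble',225,222,245,245,10,40);reg('wax',415,180,445,208,6,30)
reg('black',340,310,520,475,-20,600)
reg('blue',555,210,620,270,40,80)
for n,u,v in(('b1',238,328),('b2',252,333),('b3',268,338)):
    Q=P[int(v*s)-7:int(v*s)+8,int(u*s)-7:int(u*s)+8].reshape(-1,3); Q=Q[(Q[:,2]>14)&(Q[:,2]<40)]
    reg(n,u-8,v-8,u+8,v+8,14,35)
q=P[int(330*s):int(460*s),int(345*s):int(520*s),2]; print(np.nanpercentile(q,[5,50,95,100]))
crop=im[110:260,120:350]; cv2.imwrite('pics/c1.png',cv2.resize(crop,None,fx=3.4,fy=3.4,interpolation=cv2.INTER_CUBIC))
E
```

```text
table 1017 mean [586.7 484.7  -1. ] rect [586.9 485.3] [101.5  98.7] 89.4 circ [587.  485.3] 69.1
tin rim 154 mean [590.8  78.2  57.8] rect [590.   79.2] [94.1 91.5] 45.2 circ [589.6  79.6] 47.7
tray top 599 mean [470.3 317.6  25.8] rect [467.5 289.4] [237.1  95.9] 84.6 circ [467.5 289.2] 126.1
tray hi 104 mean [477.5 398.3  42.5] rect [477.  391.9] [30.4 96. ] 83.0 circ [476.7 389.9] 49.2
scoop pan 117 mean [ 650.4 -147.4   17.8] rect [ 643.7 -138. ] [107.9  89.5] 84.2 circ [ 655.1 -134.3] 59.1
scoop handle 63 mean [ 658.7 -183.    79.2] rect [ 660.8 -185.1] [14.6 26.7] 18.0 circ [ 661.4 -184.9] 13.4
spool 103 mean [697.9 212.7  56.9] rect [698.8 212.8] [33.5 30.6] 0.5 circ [698.6 212.9] 17.6
thimble 23 mean [665.6 365.3  18.3] rect [665.7 365.1] [12.6 13.6] 1.5 circ [665.5 364.6] 7.9
wax 93 mean [737.2 -25.2  12.5] rect [735.9 -26.3] [34.5 31.3] 89.2 circ [735.3 -25.7] 20.2
black 10582 mean [370.6 -12.1  39.9] rect [356.1 -17.3] [353.4 311.1] 89.6 circ [357.4 -17.6] 233.1
blue 215 mean [ 639.2 -326.4   54.9] rect [ 636.7 -324. ] [92.5 93.5] 25.9 circ [ 636.8 -324.2] 48.1
b1 35 mean [479.2 354.5  21.1] rect [479.9 355.8] [18.8 17.9] 65.9 circ [480.  354.7] 10.5
b2 37 mean [469.5 327.5  20.8] rect [469.6 328.1] [18.7 18.9] 61.7 circ [470.2 327.9] 10.5
b3 34 mean [459.7 296.2  21.2] rect [459.6 296.2] [16.6 19.1] 53.0 circ [460.1 296.5] 10.0
[-637.45470207   45.87507694   87.82594645  209.0767597 ]
```

View pics/c1.png

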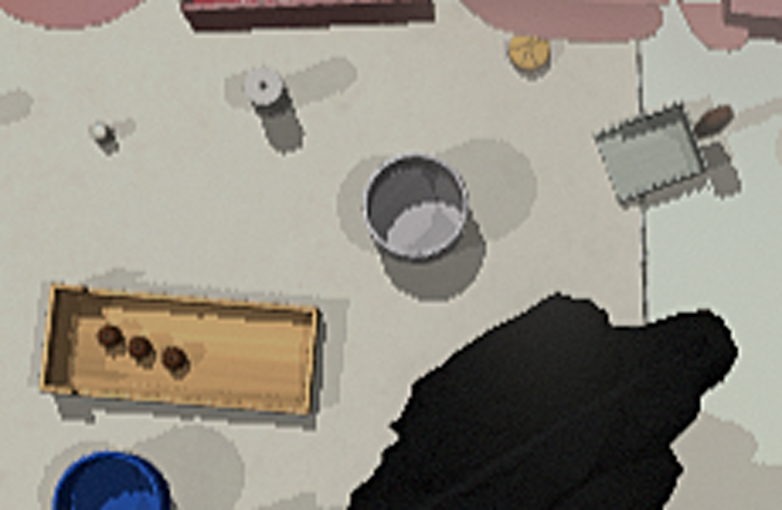

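The crop confirms the layout: scoop lip facing left (+y), beads near the tray's ramp end at (112,338), (142,350) and (177,360), and a tall black heap at the lower middle. I'll refine the scoop's heading and the heap's height.

```bash
python3 - <<'E'
from h import *
from scipy.optimize import minimize
P,im=cloud('top0'); s=512/800
Q=P[int(205*s):int(280*s),int(450*s):int(545*s)].reshape(-1,3)
H=Q[Q[:,2]>60]; W=Q[(Q[:,2]>9)&(Q[:,2]<32)]
print(len(H),H[H[:,2]>82].mean(0), len(W))
hc=np.array([660.8,-185.1])
for a in range(100,124,2):
    e=np.array([np.cos(np.radians(a)),np.sin(np.radians(a))]); n=np.array([-e[1],e[0]])
    w=W[:,:2]-hc; x=w@e; y=w@n; k=x>-5+13
    print(a, 'x',np.percentile(x[k],[0,5,95,100]).round(1),'y',np.percentile(y[k],[0,5,95,100]).round(1))
for x in range(200,560,60): 
    print(x,[ (y,round(float(np.nanmax(np.where((abs(P[...,0]-x)<30)&(abs(P[...,1]-y)<30),P[...,2],np.nan))),0)) for y in range(-150,161,60)])
E
```

```text
55 [ 660.64197528 -184.50205115   87.02384672] 96
100 x [ 8.  10.2 86.7 97.9] y [-41.1 -28.   42.5  78. ]
102 x [ 9.  11.1 86.9 97.2] y [-43.3 -28.9  40.4  75.8]
104 x [ 9.9 11.9 87.5 96.4] y [-45.5 -29.8  38.2  73.6]
106 x [10.8 12.6 87.7 95.5] y [-47.6 -30.8  35.9  71.3]
108 x [11.7 13.3 87.9 94.4] y [-49.7 -32.   33.5  68.9]
110 x [12.6 13.2 87.9 93.3] y [-51.7 -34.1  32.   66.4]
112 x [12.  13.1 87.4 92.7] y [-53.6 -36.1  30.5  63.8]
114 x [10.9 12.5 86.3 93.6] y [-55.5 -38.6  29.7  61.1]
116 x [ 9.8 11.6 85.  94.3] y [-57.3 -41.4  28.7  58.4]
118 x [ 8.6 10.7 83.7 94.9] y [-59.  -43.8  27.7  55.6]
120 x [ 8.7  9.8 84.2 95.4] y [-60.7 -46.3  26.7  52.7]
122 x [ 8.1  9.2 84.3 95.8] y [-62.3 -48.7  25.6  49.8]
200 [(-150, nan), (-90, nan), (-30, -730.0), (30, -727.0), (90, 93.0), (150, 92.0)]
260 [(-150, 8.0), (-90, 10.0), (-30, 55.0), (30, 77.0), (90, 89.0), (150, 106.0)]
320 [(-150, 43.0), (-90, 76.0), (-30, 86.0), (30, 205.0), (90, 196.0), (150, 140.0)]
380 [(-150, 72.0), (-90, 199.0), (-30, 209.0), (30, 209.0), (90, 78.0), (150, 24.0)]
440 [(-150, 181.0), (-90, 199.0), (-30, 76.0), (30, 63.0), (90, 47.0), (150, 29.0)]
500 [(-150, 68.0), (-90, 81.0), (-30, 76.0), (30, 42.0), (90, 9.0), (150, 28.0)]<stdin>:13: RuntimeWarning: All-NaN slice encountered
```

Request:
apply_moves([
  [85,[10,0,40],[0,0,0]],
  [85,[50,-30,70],[0,0,-4]],
  [85,[90,-65,80],[0,0,-8]],
  [85,[130,-100,80],[0,0,-12]],
  [85,[160,-140,80],[0,0,-16]],
  [85,[190,-180,80],[0,0,-20]],
  [85,[220,-220,80],[0,0,-24]],
  [85,[250,-260,80],[0,0,-28]],
  [85,[280,-300,80],[0,0,-32]],
  [85,[310,-340,80],[0,0,-36]],
  [85,[340,-380,80],[0,0,-40]],
  [85,[370,-420,80],[0,0,-44]],
  [85,[400,-460,80],[0,0,-48]],
  [85,[420,-500,70],[0,0,-52]],
  [85,[430,-540,60],[0,0,-52]],
  [85,[440,-580,60],[0,0,-52]],
  [85,[440,-620,60],[0,0,-52]],
  [85,[440,-640,60],[0,0,-52]],
  [85,[440,-640,60],[0,0,-52]],
])

```text
time_s: 2.0
eef_pos: [605.7, -144.6, 290.3]
ee_rot: [-0.001, 0.578, 0.816, -0.0]
force: [0.1, 0.0, -0.2]
grip_width: 0.994
grip_force: 0.0
```

Request:
apply_moves([
  [85,[40,-30,-10],[0,0,0]],
  [85,[54.5,-42.5,-50],[0,0,0]],
  [85,[54.5,-42.5,-95],[0,0,0]],
  [85,[54.5,-42.5,-140],[0,0,0]],
  [85,[54.5,-42.5,-140],[0,0,0]],
])

```text
time_s: 2.5
eef_pos: [658.1, -182.1, 144.5]
ee_rot: [-0.006, 0.576, 0.817, -0.001]
force: [-0.3, 0.0, -0.3]
grip_width: 0.993
grip_force: 0.0
```

```bash
python3 - <<'E'
from h import *
s=ctrl.sense();print(s['eef_pos'],s['ee_rot'],np.round(s['joints'],3))
shot('wrist','w1')
P,im=cloud('w1'); H=P[(P[...,2]>80)&(P[...,2]<95)&(abs(P[...,0]-660)<30)&(abs(P[...,1]+185)<30)]
print(len(H),H.mean(0),cv2.minAreaRect(H[:,:2].astype(np.float32)))
E
```

```text
[ 658.08467882 -182.14542646  144.5411977 ] [-0.00625666  0.57633485  0.8171891  -0.00098567] [-0.441  0.742  1.049  0.     1.363 -0.784]
560 [ 661.70574565 -180.45995837   86.08049397] ((662.1097412109375, -181.38079833984375), (14.334878921508789, 24.635011672973633), 19.78251075744629)
```

View pics/w1.png

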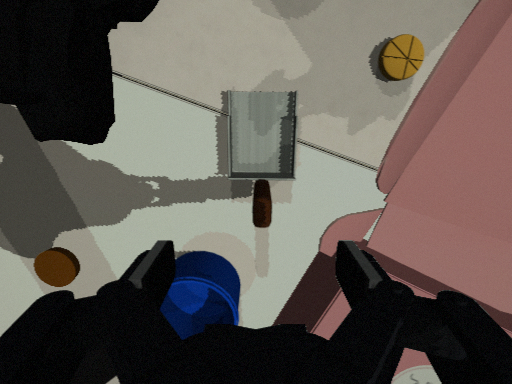

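Wrist view: the pan is straight ahead at (262,135), the handle at (262,205) is centred between the fingers, and the wax is clear at (402,57). I'll descend with the fingers partly closed.

Request:
apply_moves([
  [55,[0,0,0],[0,0,0.5]],
  [55,[0,0,-20],[0,0,0.5]],
  [55,[0,0,-40],[0,0,0.5]],
  [55,[0,0,-60],[0,0,0.5]],
  [55,[0,0,-80],[0,0,0.5]],
  [55,[0,0,-80],[0,0,0.5]],
  [55,[0,0,-80],[0,0,0.5]],
])

```text
time_s: 3.25
eef_pos: [661.7, -184.8, 74.1]
ee_rot: [0.002, 0.573, 0.82, 0.0]
force: [0.4, 0.9, 0.7]
grip_width: 0.642
grip_force: 0.0
```

Request:
apply_moves([
  [55,[0,1,-12],[0,0,0]],
  [55,[0,1,-24],[0,0,0]],
  [55,[0,1,-24],[0,0,0]],
  [40,[0,1,-24],[0,0,0]],
  [20,[0,1,-24],[0,0,0]],
  [8,[0,1,-24],[0,0,0]],
  [8,[0,1,-24],[0,0,0]],
  [8,[0,1,-24],[0,0,0]],
], squeeze=100)

```text
time_s: 4.05
eef_pos: [660.8, -183.6, 47.9]
ee_rot: [0.0, 0.573, 0.819, 0.0]
force: [-0.6, 1.1, 3.1]
grip_width: 0.164
grip_force: 97.2
```

Request:
apply_moves([
  [8,[0,0,15],[0,0,0]],
  [8,[0,0,50],[0,0,0]],
  [8,[0,0,95],[0,0,0]],
  [8,[-10,20,130],[0,0,-2]],
  [8,[-20,55,150],[0,0,-5]],
  [8,[-30,95,150],[0,0,-8]],
  [8,[-45,135,150],[0,0,-11]],
  [8,[-65,175,150],[0,0,-14]],
  [8,[-90,210,150],[0,0,-17]],
  [8,[-115,245,150],[0,0,-20]],
  [8,[-140,280,150],[0,0,-23]],
  [8,[-165,310,150],[0,0,-25.4]],
  [8,[-190,340,140],[0,0,-25.4]],
  [8,[-204,364,110],[0,0,-25.4]],
  [8,[-204,364,70],[0,0,-25.4]],
  [8,[-204,364,60],[0,0,-25.4]],
  [8,[-204,364,60],[0,0,-25.4]],
])

```text
time_s: 5.75
eef_pos: [456.4, 180.2, 107.2]
ee_rot: [-0.0, 0.739, 0.673, -0.001]
force: [0.3, -0.4, -0.4]
grip_width: 0.164
grip_force: 97.4
```

```bash
python3 - <<'E'
from h import *
s=ctrl.sense();print(s['eef_pos'],s['ee_rot'],np.round(s['joints'],2),s['force'])
a,_=shot('wrist','w2'); b,_=shot('top','top2')
cv2.imwrite('pics/w2b.png',np.hstack([a[:,:],cv2.resize(b[160:260,110:270],None,fx=1.8,fy=3.84)]))
P,im=cloud('top2'); m=(P[...,0]>380)&(P[...,0]<560)&(P[...,1]>160)&(P[...,1]<300)&(P[...,2]>60)&(P[...,2]<90)
print(m.sum())
P,im=cloud('w2')
for u in range(200,330,10): print(u,[int(x) for x in P[20:230:15,u,2]])
E
```

```text
[456.41038491 180.23384303 107.15559001] [-4.87071613e-04  7.39362139e-01  6.73307283e-01 -8.31893915e-04] [ 0.14  0.38  1.76 -0.    1.01  0.23] [ 0.27262862 -0.40688666 -0.37912985]
0
200 [19, 21, 21, 23, 22, 23, 23, 24, 23, 22, -1, 0, 0, 0]
210 [3, 2, 3, 4, 60, 59, 59, 60, 60, 60, 63, 65, 70, 0]
220 [3, 4, 3, 3, 60, 59, 61, 61, 60, 60, 60, 60, 71, -1]
230 [2, 3, 3, 3, 62, 60, 59, 59, 61, 60, 60, 59, 71, 0]
240 [2, 19, 22, 4, 60, 61, 60, 61, 60, 60, 58, 59, 71, -1]
250 [2, 22, 23, 3, 63, 60, 60, 60, 60, 60, 60, 61, 70, 95]
260 [2, 3, 17, 3, 61, 61, 59, 61, 59, 60, 59, 59, 70, 94]
270 [3, 3, 1, 3, 60, 60, 60, 60, 59, 60, 60, 59, 70, 0]
280 [4, 5, 2, 3, 60, 61, 61, 59, 60, 60, 61, 60, 71, 0]
290 [2, 3, 3, 5, 60, 59, 60, 59, 60, 60, 59, 59, 69, 0]
300 [4, 3, 2, 4, 61, 61, 60, 61, 60, 59, 62, 66, 69, 0]
310 [3, 4, 4, 2, 70, 7, 10, 79, 18, 22, 22, 23, 23, -1]
320 [22, 22, 23, 23, 22, 0, 0, 0, -1, -1, -1, 0, 0, -1]
```

View pics/w2b.png

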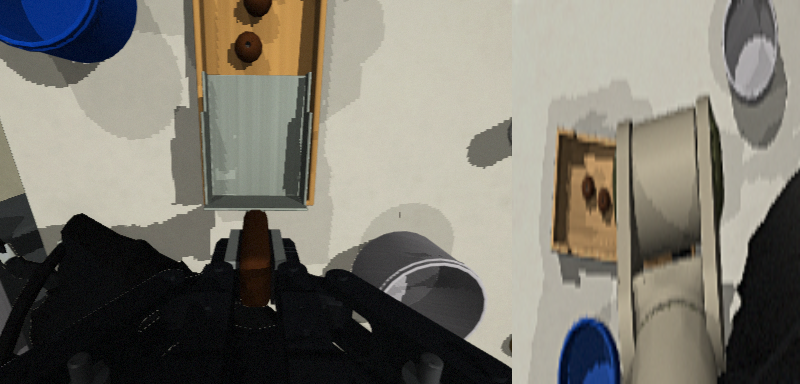

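The wrist view shows the pan (205-310 wide, lip at row 75) over the channel, with beads ahead of the lip at (248,47) and (257,5). I'll check lateral clearance numerically.

```bash
python3 - <<'E'
from h import *
P,im=cloud('w2'); c=np.array([467.5,289.4]); a=np.radians(84.6); e=np.array([np.cos(a),np.sin(a)]); n=np.array([-e[1],e[0]])
u=(P[...,:2]-c)@e; v=(P[...,:2]-c)@n; z=P[...,2]
rows=np.arange(384)[:,None]+0*z
for lo in range(-110,40,15):
    k=(u>lo)&(u<lo+15)&(rows<215)
    pan=k&(z>56)&(z<85)&(abs(v)<50); wl=k&(z>17)&(z<28)&(v>30)&(v<60); wr=k&(z>17)&(z<28)&(v<-30)&(v>-60)
    f=lambda m:np.percentile(v[m],[2,98]).round(1).tolist() if m.sum()>10 else None
    print(lo,'pan',f(pan),'wallL',f(wl),'wallR',f(wr))
m=(z>56)&(z<63)&(abs(v)<28)&(rows<200); print('floor z',np.median(z[m]),'lip u',np.percentile(u[m],99.5))
b=(z>12)&(z<30)&(abs(v)<25)&(u<60); print('beads')
nl,lab,st,ce=cv2.connectedComponentsWithStats(b.astype(np.uint8))
for i in range(1,nl):
    if st[i,4]>60: print(st[i,4],u[lab==i].mean().round(1),v[lab==i].mean().round(1))
E
```

```text
-110 pan [-30.1, 27.5] wallL [45.3, 46.9] wallR [-48.8, -43.8]
-95 pan [-29.9, 32.6] wallL [45.3, 46.9] wallR [-48.8, -43.9]
-80 pan [-30.4, 32.9] wallL [45.3, 46.9] wallR [-48.6, -44.0]
-65 pan [-30.4, 32.9] wallL [45.1, 46.8] wallR [-48.6, -43.8]
-50 pan [-30.6, 32.7] wallL [43.7, 46.8] wallR [-48.5, -43.8]
-35 pan [-30.6, 32.6] wallL [42.8, 46.7] wallR [-48.7, -43.8]
-20 pan [-30.7, 32.8] wallL [42.4, 46.7] wallR [-48.7, -43.9]
-5 pan None wallL [41.8, 46.8] wallR [-48.6, -43.8]
10 pan None wallL [41.9, 46.7] wallR [-48.7, -43.8]
25 pan None wallL [41.8, 46.6] wallR [-48.7, -43.8]
floor z 60.4761491238463 lip u -14.275262763610765
beads
380 36.3 0.4
685 9.9 7.3
680 -228.9 2.2
```

Request:
apply_moves([
  [8,[1.5,0,-20],[0,0,0]],
  [8,[2,0,-40],[0,0,0]],
  [8,[2,0,-48],[0,0,0]],
  [8,[2,0,-53],[0,0,0]],
  [8,[2,0,-54.5],[0,0,0]],
  [8,[2,0,-54.5],[0,0,0]],
])

```text
time_s: 6.45
eef_pos: [459.1, 180.6, 53.5]
ee_rot: [0.0, 0.739, 0.673, 0.001]
force: [0.4, -0.3, -0.2]
grip_width: 0.162
grip_force: 97.6
```

Request:
apply_moves([
  [8,[0,0,-1],[0,0,0]],
  [8,[0,0,-2],[0,0,0]],
  [8,[0,0,-2],[0,0,0]],
])

```text
time_s: 6.75
eef_pos: [459.3, 180.5, 52.6]
ee_rot: [0.001, 0.739, 0.673, 0.001]
force: [-4.9, -2.1, 14.3]
grip_width: 0.163
grip_force: 99.8
```

Request:
apply_moves([
  [8,[0.5,5,0.6],[0,0,0]],
  [8,[1,12,0.6],[0,0,0]],
  [8,[2,20,0.6],[0,0,0]],
  [8,[2.6,28,0.6],[0,0,0]],
  [8,[3.4,36,0.6],[0,0,0]],
  [8,[4.1,44,0.6],[0,0,0]],
  [8,[4.9,52,0.6],[0,0,0]],
  [8,[5.6,60,0.6],[0,0,0]],
  [8,[6.4,68,0.6],[0,0,0]],
  [8,[7.1,76,0.6],[0,0,0]],
  [8,[7.9,84,0.6],[0,0,0]],
  [8,[8.6,92,0.6],[0,0,0]],
  [8,[9.4,100,0.6],[0,0,0]],
  [8,[9.4,100,0.6],[0,0,0]],
])

```text
time_s: 8.15
eef_pos: [468.7, 281.6, 52.6]
ee_rot: [0.0, 0.739, 0.674, 0.001]
force: [-0.5, 0.6, 6.3]
grip_width: 0.166
grip_force: 98.7
```

```bash
python3 - <<'E'
from h import *
a,_=shot('wrist','w3'); b,_=shot('scene','s3')
cv2.imwrite('pics/w3b.png',np.hstack([cv2.resize(a[0:230,150:370],(400,418)),cv2.resize(b[200:300,170:310],(400,418))]))
E
```

```text
(no output)
```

View pics/w3b.png

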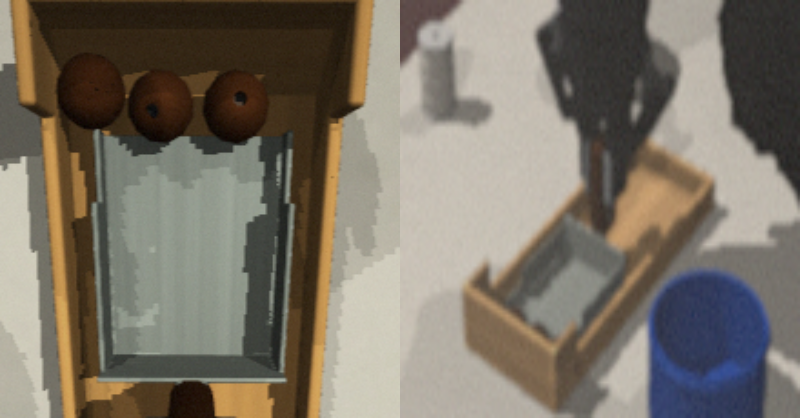

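The wrist view shows all three beads lined up against the ramp ahead of the lip, the left one (92,92) half outside the pan's left wall (98). I'll back off, shift toward the left wall and push again.

Request:
apply_moves([
  [8,[-0.6,-6,0],[0,0,0]],
  [8,[-1.1,-12,0],[0,0,0]],
  [8,[-5,-12,0],[0,0,0]],
  [8,[-8.5,-11.3,0],[0,0,0]],
  [8,[-8.5,-11.3,0],[0,0,0]],
  [8,[-8,-6,0],[0,0,0]],
  [8,[-7.5,-1,0],[0,0,0]],
  [8,[-7.2,3,0],[0,0,0]],
  [8,[-6.9,6,0],[0,0,0]],
  [8,[-6.6,9,0],[0,0,0]],
  [8,[-6.6,9,0],[0,0,0]],
])

```text
time_s: 9.35
eef_pos: [462.0, 290.0, 52.6]
ee_rot: [0.001, 0.739, 0.674, 0.001]
force: [-0.1, -1.6, 8.4]
grip_width: 0.165
grip_force: 98.9
```

```bash
python3 - <<'E'
from h import *
a,_=shot('wrist','w4'); 
cv2.imwrite('pics/w4b.png',cv2.resize(a[0:230,150:370],(400,418)))
E
```

```text
(no output)
```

View pics/w4b.png

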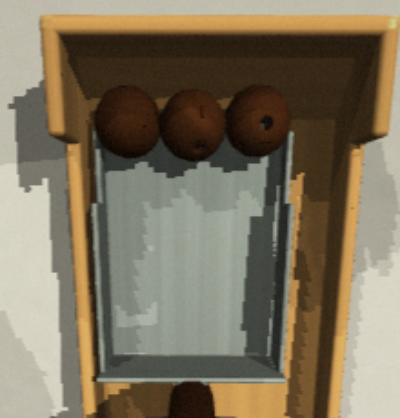

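All three beads are now on the lip, inside the side walls (95–290 against 98–290). Next I'll climb the ramp and tilt the lip up.

Request:
apply_moves([
  [8,[0.2,2,0.3],[0,0,0]],
  [8,[0.3,3.5,0.3],[2,-0.2,0]],
  [8,[0.4,4.2,0],[3.5,-0.3,0]],
  [8,[0.5,4.9,-0.5],[5,-0.5,0]],
  [8,[0.6,5.8,-1],[7,-0.7,0]],
  [8,[0.6,6.7,-1.3],[8.5,-0.8,0]],
  [8,[0.6,6.7,-1.3],[8.5,-0.8,0]],
])

```text
time_s: 10.1
eef_pos: [461.9, 296.1, 50.2]
ee_rot: [-0.05, 0.737, 0.671, 0.055]
force: [-0.4, 0.3, -1.5]
grip_width: 0.163
grip_force: 97.8
```

```bash
python3 - <<'E'
from h import *
a,_=shot('wrist','w5'); 
cv2.imwrite('pics/w5b.png',cv2.resize(a[0:230,150:370],(400,418)))
E
```

```text
(no output)
```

View pics/w5b.png

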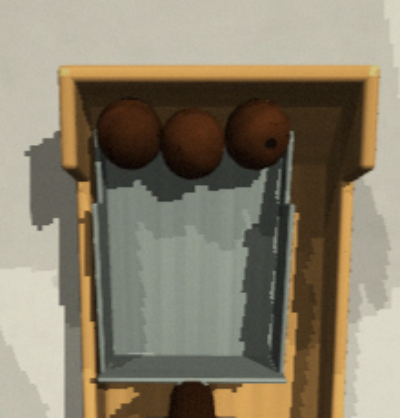

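Beads sit deeper on the lip but are wedged side by side. I'll tilt further with the lip guarded by the end board so they can only roll back.

Request:
apply_moves([
  [8,[0.1,1.4,-0.7],[3.5,-0.3,0]],
  [8,[0.1,0.4,-1.4],[6,-0.6,0]],
  [8,[0,-0.6,-2.2],[8.5,-0.8,0]],
  [8,[-0.1,-1.2,-2.7],[11,-1,0]],
  [8,[-0.2,-1.9,-3.2],[13.5,-1.3,0]],
  [8,[-0.2,-2.4,-3.3],[16,-1.5,0]],
  [8,[-0.3,-2.8,-3.2],[18.5,-1.7,0]],
  [8,[-0.3,-2.8,-3.2],[18.5,-1.7,0]],
])

```text
time_s: 10.95
eef_pos: [461.4, 293.0, 46.5]
ee_rot: [-0.158, 0.719, 0.654, 0.173]
force: [-0.9, -0.5, -1.7]
grip_width: 0.163
grip_force: 97.5
```

```bash
python3 - <<'E'
from h import *
a,_=shot('wrist','w6'); 
cv2.imwrite('pics/w6b.png',cv2.resize(a[0:230,150:370],(400,418)))
E
```

```text
(no output)
```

View pics/w6b.png

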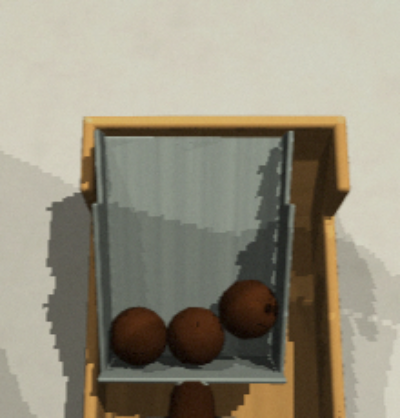

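All three beads lie at the rear of the pan, at (138,335), (195,335) and (248,308). I'll lift and carry them smoothly to the tin.

Request:
apply_moves([
  [8,[0,-1,5],[0,0,0]],
  [8,[0,-3,15],[0,0,0]],
  [8,[0,-6,30],[0,0,0]],
  [8,[0,-8,50],[0,0,0]],
  [8,[0,-10,70],[0,0,0]],
  [8,[1,-12,90],[0,0,0]],
  [8,[3,-17,110],[0,0,0]],
  [8,[6,-24,127],[0,0,0]],
  [8,[10,-34,140],[0,0,0]],
  [8,[15,-47,148],[0,0,0]],
  [8,[20,-62,150],[0,0,0]],
  [8,[26,-79,150],[0,0,0]],
  [8,[33,-98,150],[0,0,0]],
  [8,[41,-118,150],[0,0,0]],
  [8,[49,-138,150],[0,0,0]],
  [8,[57,-158,150],[0,0,0]],
  [8,[65,-178,150],[0,0,0]],
  [8,[73,-198,150],[0,0,0]],
  [8,[80,-216,150],[0,0,0]],
  [8,[86,-232,150],[0,0,0]],
])

```text
time_s: 13.0
eef_pos: [548.0, 60.4, 197.4]
ee_rot: [-0.158, 0.719, 0.655, 0.173]
force: [0.4, -0.6, -0.8]
grip_width: 0.162
grip_force: 97.5
```

Request:
apply_moves([
  [8,[4,-13,0],[0,0,0]],
  [8,[8,-27,0],[0,0,0]],
  [8,[13,-42,0],[0,0,0]],
  [8,[18,-57,0],[0,0,0]],
  [8,[23,-71,0],[0,0,0]],
  [8,[27,-83,-3],[0,0,0]],
  [8,[30,-91,-10],[0,0,0]],
  [8,[31,-95,-20],[0,0,0]],
  [8,[31,-96,-32],[0,0,0]],
  [8,[31,-96,-44],[0,0,0]],
  [8,[31,-96,-53],[0,0,0]],
  [8,[31,-96,-57],[0,0,0]],
  [8,[31,-96,-57],[0,0,0]],
])

```text
time_s: 14.3
eef_pos: [578.5, -34.2, 139.4]
ee_rot: [-0.158, 0.719, 0.655, 0.173]
force: [0.3, -0.1, -0.6]
grip_width: 0.164
grip_force: 97.5
```

```bash
python3 - <<'E'
from h import *
s=ctrl.sense();print(s['eef_pos'],s['ee_rot'],np.round(s['joints'],2))
from scipy.spatial.transform import Rotation as R
q=s['ee_rot'];M=R.from_quat([q[1],q[2],q[3],q[0]]).as_matrix();print(M.round(3))
a,_=shot('wrist','w7'); P,im=cloud('w7')
# tin rim points
m=(P[...,2]>52)&(P[...,2]<66)&(np.hypot(P[...,0]-590,P[...,1]-79.5)<60); Q=P[m]; print(len(Q),cv2.minEnclosingCircle(Q[:,:2].astype(np.float32)))
# lip: pan floor extreme
d=P-np.array(s['eef_pos']); x=d@M[:,0]; z=-(d@M[:,2]); y=d@M[:,1]
k=(abs(y)<25)&(x>20)&(x<110)&(z>-60)&(z<-35); print('floor z',np.median(z[k]),'lip x',np.percentile(x[k],99))
dark=k|((abs(y)<32)&(x>10)&(x<110)&(z>-40)&(z<-20)); print('bead-top pts', ((abs(y)<32)&(x>5)&(x<90)&(z>-38)&(z<-20)).sum())
cv2.imwrite('pics/w7b.png',a)
E
```

```text
[578.46840672 -34.22144998 139.38751686] [-0.15846275  0.7186105   0.65464506  0.17299811] [-0.46  0.56  1.45  0.45  1.33 -0.52]
[[ 0.083  0.996  0.041]
 [ 0.886 -0.093  0.454]
 [ 0.456 -0.001 -0.89 ]]
18 ((595.2696533203125, 126.96977233886719), 8.206005096435547)
floor z -46.6560231898303 lip x 95.03849262861931
bead-top pts 4453
```

View pics/w7b.png

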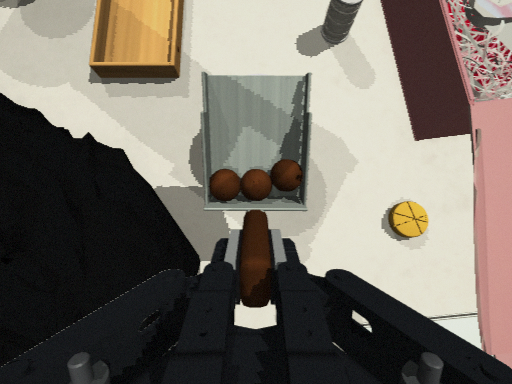

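Beads are secure at (225,185), (257,184) and (287,175). The joints leave room to pour, so I'll tip slowly with the lip over the tin.

Request:
apply_moves([
  [8,[0,1,-8],[-6,0.6,0]],
  [8,[0.1,1.6,-16],[-12,1.1,0]],
  [8,[0.2,2.3,-22.9],[-17,1.6,0]],
  [8,[0.4,3.8,-21.8],[-20,1.9,0]],
  [8,[0.5,5.4,-20.5],[-23.5,2.2,0]],
  [8,[0.7,7.3,-18.7],[-27,2.5,0]],
  [8,[0.9,9.5,-15.3],[-29.5,2.8,0]],
  [8,[1.1,12,-12],[-32,3,0]],
  [8,[1.4,14.5,-8.3],[-34.5,3.2,0]],
  [8,[1.6,17.2,-4.9],[-37,3.5,0]],
  [8,[1.9,20.2,-1.7],[-39.5,3.7,0]],
  [8,[2.2,23.3,1.3],[-42,4,0]],
  [8,[2.5,26.4,4.2],[-44.5,4.2,0]],
  [8,[2.8,29.6,6.9],[-47,4.4,0]],
  [8,[3.3,34.5,9.6],[-50,4.7,0]],
  [8,[3.7,39.5,12],[-53.5,5,0]],
  [8,[4.2,44.2,14.3],[-57,5.4,0]],
  [8,[4.2,44.2,14.3],[-57,5.4,0]],
])

```text
time_s: 16.15
eef_pos: [583.0, 11.2, 154.2]
ee_rot: [0.175, 0.713, 0.651, -0.192]
force: [1.2, -0.3, -1.4]
grip_width: 0.166
grip_force: 97.7
```

```bash
cat > st.py <<'E'
from h import *
from scipy.spatial.transform import Rotation as R
s=ctrl.sense();q=s['ee_rot'];M=R.from_quat([q[1],q[2],q[3],q[0]]).as_matrix()
print(np.round(s['eef_pos'],1),'tilt',np.degrees(np.arcsin(M[2,0])).round(1),np.round(s['joints'],2))
for n in('wrist','top','scene'):
    shot(n,'q'); P,im=cloud('q'); im=im.astype(int)
    br=(im[...,2]>im[...,0]+18)&(im[...,2]<140)&(im[...,2]>25)&(np.hypot(P[...,0]-590,P[...,1]-79)<140)&(P[...,2]<170)
    nl,lab,stt,ce=cv2.connectedComponentsWithStats(br.astype(np.uint8))
    for i in range(1,nl):
        if stt[i,4]>8: print(n,stt[i,4],ce[i].round(0),P[lab==i].mean(0).round(1),(P[lab==i].mean(0)-[590,79,0]).round(1))
E
python3 st.py
```

```text
[583.   11.2 154.2] tilt -30.1 [ 0.04  0.6   1.36 -0.54  1.3   0.31]
wrist 160 [230.   3.] [573.8 100.4  20.1] [-16.2  21.4  20.1]
wrist 599 [296.  47.] [618.1  68.4  19.9] [ 28.1 -10.6  19.9]
wrist 445 [251. 230.] [582.1  27.2 154. ] [ -7.9 -51.8 154. ]
scene 40 [251. 236.] [498.8 178.1  11.3] [-91.2  99.1  11.3]
```

Request:
apply_moves([
  [8,[0,0,10],[0,0,0]],
  [8,[0,0,30],[0,0,0]],
  [8,[0,-5,60],[0,0,0]],
  [8,[0,-30,80],[8,-0.8,0]],
  [8,[0,-60,80],[16,-1.5,0]],
  [8,[10,-100,80],[24,-2.3,0]],
  [8,[20,-140,70],[30,-2.8,0]],
  [8,[40,-165,50],[30,-2.8,0]],
  [8,[55,-185,40],[30,-2.8,0]],
  [8,[55,-185,40],[30,-2.8,0]],
])

```text
time_s: 17.3
eef_pos: [637.8, -178.7, 192.6]
ee_rot: [-0.001, 0.74, 0.672, -0.001]
force: [0.5, 0.3, -1.5]
grip_width: 0.164
grip_force: 97.8
```

```bash
python3 st.py; python3 - <<'E'
from h import *
shot('top','top8');P,im=cloud('top8')
m=(abs(P[...,2]-59)<7)&(np.hypot(P[...,0]-590,P[...,1]-79.5)<75)
Q=P[m][:,:2].astype(np.float32);print(len(Q),cv2.minAreaRect(Q),cv2.minEnclosingCircle(Q),np.median(P[m][:,2]))
m=(np.hypot(P[...,0]-590,P[...,1]-79.5)<43)
ys,xs=np.where(m);print(xs.min(),xs.max(),ys.min(),ys.max())
c=im[ys.min():ys.max()+1,xs.min():xs.max()+1].astype(int)
print((c[...,2]-c[...,0])[::2,::2]); print(c.sum(2)[::2,::2]//3)
E
```

```text
[ 637.8 -178.7  192.6] tilt 0.0 [-0.45  0.65  1.08 -0.    1.41 -0.35]
top 26 [246. 176.] [576.4  66.8  21. ] [-13.6 -12.2  21. ]
top 26 [234. 178.] [571.6 102.2  20.6] [-18.4  23.2  20.6]
top 12 [210. 203.] [498.  179.7   6.3] [-92.  100.7   6.3]
scene 40 [251. 236.] [498.2 177.2  12.3] [-91.8  98.2  12.3]
139 ((590.4491577148438, 79.82925415039062), (92.9399642944336, 92.18983459472656), 89.41651153564453) ((589.9287109375, 79.03941345214844), 47.49843978881836) 58.06793381020202
228 255 156 184
[[14 16 16  7  0  1  0  2  0  0  3 15 12 15]
 [15 15  7  0  1 -1  2  3  2  4  1  1  8 13]
 [15  1  0  2  1  1 -1  0  2  1  2  2  1  7]
 [11 -2  2 -1  2  1  1 -1  3  3  2  3  1  0]
 [ 1 -2  0  0 -1  2  0  2  1  1  2  1  4  3]
 [ 0  2 12  6  0  3  3  0  0  2  1  2  0  2]
 [-3 19 14 17  1  1 -1  1  1  0  2  3  1  1]
 [-1 13 16 16  0  0  0  2  1  1  1  2  3  2]
 [ 1  3  3  2  1  0  1  1  1  0  1  1  1  1]
 [ 1  0  1 -4  0  1  0  0  2 17  2  1  1  2]
 [ 1 -1 -1 43 30  1  1 -1 34 38 25  1  1  1]
 [11  0 37 34 26 18  1 -1 25 25 20  0  1 -1]
 [16  2  7 29 22  6  1  1  3 13  5  1  1  1]
 [14 12  0  4
[... 263 characters left out ...]
8  41  61  67  66  70  68  70  71  78  85  74 154]
 [139  36  67  69  66  68  69  68  68  69  90  91  91  63]
 [ 48  41  22  45  71  66  65  69  71  70  92  90  89  73]
 [ 34  15  21  21  68  68  65  67  62  65  57  86  87  88]
 [ 35  13  21  16  58  65  55  98 160 156 153 178 118  81]
 [ 27  60  39  50  62 100 151 147 148 152 146 157 159 175]
 [ 65  64  63  66 106 150 146 148 133  69 134 145 143 147]
 [179  54  60  39  50 135 147 147  35  50  26 154 147 139]
 [159 128  27  38  35  32 151 132  26  38  29 139 145 168]
 [161 140  84  15  22  28 152 151  39  31  48  50 159  51]
 [159 116  84 119  58  60 151 146 101  59  92 166  48  83]
 [158 165  71  69 111 143 149 146 159 166  87  50  82  95]]
```

All three beads are in the tin (the third is dark in the shadow at top pixel (232,168)) and the tin hasn't moved. Now I'll set the scoop down.

Request:
apply_moves([
  [8,[0,0,-30],[0,0,0]],
  [8,[0,0,-70],[0,0,0]],
  [8,[0,0,-105],[0,0,0]],
  [8,[0,0,-130],[0,0,0]],
  [8,[0,0,-138],[0,0,0]],
  [8,[0,0,-142],[0,0,0]],
  [8,[0,0,-144],[0,0,0]],
  [8,[0,0,-144],[0,0,0]],
  [8,[0,0,-145],[0,0,0]],
  [8,[0,0,-145],[0,0,0]],
])

```text
time_s: 18.5
eef_pos: [638.1, -175.4, 49.8]
ee_rot: [-0.0, 0.739, 0.673, -0.0]
force: [-0.5, 0.9, -1.6]
grip_width: 0.167
grip_force: 97.8
```

Request:
apply_moves([
  [8,[0,0,-1],[0,0,0]],
  [8,[0,0,-2],[0,0,0]],
  [8,[0,0,-2],[0,0,0]],
])

```text
time_s: 18.8
eef_pos: [638.1, -175.6, 48.0]
ee_rot: [-0.0, 0.739, 0.673, -0.0]
force: [-0.9, -1.4, 3.9]
grip_width: 0.162
grip_force: 98.8
```

Request:
apply_moves([
  [14,[0,0,0.2],[0,0,0]],
  [18,[0,0,0.2],[0,0,0]],
  [35,[0,0,0.2],[0,0,0]],
  [55,[0,0,0.2],[0,0,0]],
  [55,[0,0,0.2],[0,0,0]],
  [55,[0,0,0.2],[0,0,0]],
  [55,[0,0,15],[0,0,0]],
  [55,[0,0,45],[0,0,0]],
  [55,[0,0,90],[0,0,0]],
  [55,[0,0,140],[0,0,0]],
  [55,[0,-20,190],[0,0,0]],
  [55,[0,-60,200],[0,0,0]],
  [55,[0,-100,200],[0,0,0]],
  [55,[0,-100,200],[0,0,0]],
], squeeze=20)

```text
time_s: 20.2
eef_pos: [636.8, -280.0, 248.0]
ee_rot: [0.0, 0.741, 0.672, -0.001]
force: [0.5, -0.6, -1.0]
grip_width: 0.643
grip_force: 0.0
```

```bash
python3 st.py; python3 - <<'E'
from h import *
shot('wrist','wf');P,im=cloud('wf'); c=np.array([638,-175.5]); a=np.radians(84.6);e=np.array([np.cos(a),np.sin(a)]);n=np.array([-e[1],e[0]])
for f in('wf','tf'):
    if f=='tf': shot('top','tf'); P,im=cloud('tf')
    x=(P[...,:2]-c)@e; y=(P[...,:2]-c)@n; z=P[...,2]
    k=(x>20)&(x<90)&(abs(y)<24)&np.isfinite(z)&(z<20); A=np.c_[x[k],y[k],np.ones(k.sum())]
    print(f,k.sum(),'plane',np.linalg.lstsq(A,z[k],rcond=None)[0].round(3) if k.sum()>10 else None,'pan floor z',np.median(z[k]))
    k=(abs(x)<25)&(abs(y)<25)&(z>80)&(z<100); print('handle',k.sum(),x[k].mean(),y[k].mean(),z[k].mean())
    t=(x>110)&(x<160)&(abs(y)<25); print('table z',np.nanmedian(z[t]))
i=(np.hypot(P[...,0]-590,P[...,1]-79.5)<50); k=(slice(165,171),slice(229,236)); print('third bead',P[k].reshape(-1,3).round(0)[::4])
s=ctrl.sense();print(s['force'],s['grip_width'])
E
```

```text
[ 636.8 -280.   248. ] tilt -0.1 [-0.58  0.71  0.83 -0.    1.59 -0.48]
top 15 [233. 168.] [601.  107.8  21.7] [11.  28.8 21.7]
top 26 [246. 176.] [576.   67.8  20.3] [-14.  -11.2  20.3]
top 26 [234. 178.] [571.5 102.2  21. ] [-18.5  23.2  21. ]
top 12 [210. 203.] [498.  179.7   5.9] [-92.  100.7   5.9]
scene 40 [251. 236.] [498.6 178.2  11.7] [-91.4  99.2  11.7]
wf 2295 plane [0.022 0.003 0.275] pan floor z 1.500623290635815
handle 346 0.13213883300957702 0.5242801972242637 86.2320034660336
table z nan
tf 342 plane [0.016 0.013 0.723] pan floor z 1.5733788656242496
handle 39 -2.284535867306379 2.335429749363468 86.76606655850671
table z -0.17162153128936097
third bead [[609. 118.  39.]
 [616. 107.  -2.]
 [611. 117.   5.]
 [612. 104.   1.]
 [605. 113.  22.]
 [606. 100.  20.]
 [603. 110.  19.]
 [600. 119.  18.]
 [601. 107.  11.]
 [597. 116.  16.]
 [597. 104.  18.]]
[-0.53605305 -0.19185173 -0.57410895] 0.641140599112035
  return np.nanmean(a, axis, out=out, keepdims=keepdims)
```

All three beads are in the tin, the scoop is flat on the table, and the arm is clear. Handing in.

```bash
python3 -c "
from rig import ctrl
print(ctrl.finish_job())"
```

```text
the job is handed in; nothing more can be done
None
```

I handed the job in at about 20 s: all three beads were in the tin, which had not moved; the scoop was flat on the table and let go; the fingers stayed off the beads; and the arm was not driven near the spool, thimble or wax. No verdict came back.

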